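# Snug a fired cup in the glazing clamp with the coarse ring only

### The job

Stand the fired-clay cup upright on the bed of the glazing clamp, between the sprung pad and the two posts, and let go of it. Then turn only the wide outer ring of the clamp's double knob clockwise until the cup is pushed home against both posts and the pad is pressed about half-way into its spring, snug and never bottomed out, and let go. The narrow inner knob must stay just as it is set, and the other things on the table stay where they are.

Things in the scene. Friction and masses are not known exactly. Their poses are not given: they have to be found in the camera images.
- clamp: Fixed bench clamp: dark steel bed 130 x 290 mm, top 20 mm above the table; grey housing (95 x 90 mm, top 60 mm high) at its -y end. Origin on the table, on the clamp's centre line. z up; y points from housing to posts, the way the jaw travels. Knob axis at x = 0, y = -100 mm. The jaw, 50 mm wide, top 57 mm high, slides along x = 0 and carries the pad.
- bed_spot (a point): Point on the bed's top face at x = 0, y = 50 mm of the clamp's frame. A cup centred here clears pad and posts by 4 mm or more. Beyond stand two steel posts, 12 mm thick, 39 mm apart in x, 42 mm tall, on a cross-bar reset for every job: the middle of a cup home against both lies at y = 58 to 70 mm, not measured, to be felt or seen.
- cup_center (a point): Middle (25 mm above its foot) of the loose straight-sided grey fired-clay cup: outside diameter 56 mm, 50 mm tall, wall 5 mm, open at the top, about 0.15 kg. z is its axis. It starts upright on the 15 mm thick wooden ware board beside the clamp, among low pinched lamps.
- ring_mid (a point): Outer ring's centre, on the vertical knob axis, half-way up. Wide low ribbed black ring: diameter 60 mm (62 over fine ribs that do not catch), 62 to 86 mm above the table, free all round. Clockwise from above drives the jaw to the posts, 15 mm per rad; 1.1 to 2.5 rad are needed, end stop at 3. Rubbing takes a steady 0.28 N m and holds it where left; pad force adds 0.015 N m per N.
- inner_mark (a point): End of the dark line on top of the inner knob, 14 mm from the axis; moves if that knob turns. The inner knob is the narrow tall aluminium one: diameter 32 mm, standing 20.5 mm above the ring, top 106.5 mm above the table. It turns on its own and very easily (0.012 N m); it must stay as set.
- pad: Rubber-faced pad before the jaw, 40 mm wide, 28 mm tall, centre 42.5 mm above the table. Origin: middle of the face that meets the cup; axes as the clamp's. Sprung on the jaw: it gives 1 mm per 4 N and bottoms out at 5 mm, so half-way is about 10 N. Sliding the cup along the bed takes only 1 to 2 N. (At a pause the ring's rubbing may act either way: trust the change of torque.)
- bowl_in (a point): Bystander: white glaze bowl, rim diameter 120 mm, 50 mm tall, loose; this point is the middle of its inner floor.
- lamp_a: Bystander: low grey pinched clay lamp, 66 mm across, 24 mm tall, on the ware board; origin under its middle.
- lamp_b: Bystander: another such lamp on the ware board; origin under its middle.
- brush_grip (a point): Bystander: wooden-handled brush, 180 mm long, lying on the table; this point is on its handle.
Not all that is in view belongs to the job. What is shaped like the part that bears cup_center but blue or turquoise is not meant.

How it is judged (in metres and radians):
On the way, in this order (a step that is already met when the one before it is completed fails the run):
1. the cup stands upright on the clamp's bed between pad and posts, let go, not yet pressed by the pad (y of cup_center in the frame of clamp between 0.03 and 0.085 m and z of cup_center in the frame of clamp between 0.04 and 0.05 m and angle between cup_center's own z axis and vertical below 0.12 rad and contact force between the fingers and cup below 0.1 N and contact force between pad and cup below 2.5 N and x of cup_center in the frame of clamp between -0.02 and 0.02 m), for 0.2 s.
2. the pad presses the cup with 4 N or more (contact force between pad and cup above 4 N), for 0.2 s.
At the end, for the whole second after the job is handed in: The cup stands upright (within 0.12 rad) on the clamp's bed, its middle within 6 mm of the clamp's centre line, home against both posts and at rest; the pad presses it with 4 to 16 N (1 to 4 mm of its 5 mm spring travel); the inner knob's mark is within 3 mm of where it was (y of cup_center in the frame of clamp between 0.03 and 0.085 m and z of cup_center in the frame of clamp between 0.04 and 0.05 m and angle between cup_center's own z axis and vertical below 0.12 rad and x of cup_center in the frame of clamp between -0.006 and 0.006 m and contact force between pad and cup between 4 and 16 N and linear speed of cup below 0.01 m/s and distance of inner_mark from where it was at the start of the episode below 0.003 m); the robot touches nothing.
It fails at once if the cup is pressed with more than 22 N by the pad (bottomed out) (contact force between pad and cup above 22 N).
It fails at once if the inner knob is turned (its mark moves more than 3 mm) (distance of inner_mark from where it was at the start of the episode above 0.003 m).
It fails at once if the cup is tipped over (angle between cup_center's own z axis and vertical above 0.6 rad).
It fails at once if a bystander is moved more than 20 mm (distance of any of bowl_in, lamp_a, lamp_b, brush_grip from where it was at the start of the episode above 0.02 m).
It also fails if it takes over 72 s, if anything falls off the work surface, if the arm or the gripper's body presses on something with over 40 N, if the wrist force passes 120 N, or if a joint passes its speed limit or range.

### The arm

A 7-joint arm with a two-finger parallel gripper is mounted at the origin on the work surface. World frame = base frame: x ahead of the robot, y to its left, z up, the work surface at z = 0. Lengths are in mm, angles in rad, forces in N, time in s.
With the tool pointing down it reaches from about 400 to 850 mm from the base axis. Payload 10.4 kg.
Tool frame: the origin (TCP) lies on the front face of the gripper's body, between the roots of the fingers; the fingertips stand 70 mm ahead of it and the grasp point (between the pads) lies 51 mm ahead of it; y points along the fingers, z is the direction in which the jaws open and shut, and the axes are right-handed (so a half turn about y gives the same grasp; the last joint's range is limited). The gripper opens to 87 mm and grips with 3 to 60 N. Pads are 19 mm wide; open, the fingers measure 117 mm over their backs; the gripper's body (75 mm by 190 mm) begins 51 mm behind the grasp point.
Start: joints at [1.255, 0.332, -0.065, 1.46, 0.022, 1.35, -0.088], TCP at [180.415, -598.41, 292.276] pointing down, gripper open.
Joint ranges: [-2.6, 2.6], [-0.5, 2.12], [-1.47, 1.34], [0.16, 2.42], [-1.27, 4.41], [0.06, 2.06], [-2.6, 2.6]. Speed limits (rad/s): [2.22, 2.22, 2.79, 2.79, 3.14, 3.14, 3.14].

### API

Orientations are given as a unit quaternion [w, x, y, z].
In Python, from cell import r, gripper_to, solver, snapshot, ticket gives the robot as it stands. Calls block until the motion is done:
- r.goto(position, orientation): joint-space move of the TCP to a pose.
- r.servo_line(position, rotation=None, vel=150, f_stop=None): straight line of the TCP; rotation=None keeps the orientation; vel is the mean speed in mm/s. With f_stop (N) it stops when the force on the tool has changed by that much, and returns True; else False.
- r.goto_joints(angles): joint-space move.
- gripper_to(opening, newtons=None): finger opening in mm; newtons is the grip in N (None keeps the last); returns when the fingers have stopped.
- r.pause(seconds).
- solver.ik(position, orientation): joint angles nearest the present ones, or None.
- r.observe(): the state.
- snapshot(name): name is "scene" or "top" or "wrist"; returns a dict with "color" (420x560x3 uint8, blue, green, red), "range_z" (420x560 float32, mm along the optical axis (not along the pixel's ray), 0 where there is no reading), "camera_matrix" (3x3 intrinsics, pixels), "k1" (the pictures are not rectified: a ray, as slopes to the right and down, at radius r is drawn at 1 + k1 r^2 times it, then the intrinsics apply), "cam_to_world" (4x4, takes a point from camera to world coordinates); the wrist camera has in their place "T_tool_cam" (4x4, takes a point from camera to tool coordinates, whose origin is the TCP and whose axes are the tool frame's). Camera axes: x right, y up, looking along -z (the intrinsics and any distortion apply to the point x, -y, -z); pixel columns grow to the right and rows downward; lengths in mm; the calibration is good to about 2 mm. A picture is of the moment at which its call begins: read the wrist's pose just before it.
A pose or a line that the arm cannot do raises r.MotionError and nothing moves.
- ticket.finish_job(): hands the job in, once; it reports no verdict.
The state is a dict: "time": time; "joints": joint angles; "joint_vel": joint speeds; "joint_torque": joint torques, N m; "position": TCP position; "ee_rot": TCP orientation; "ft_force": force on the tool from outside, world axes, zero at the start; "wrist_torque": the same for the moment, N m; "grip_width": finger opening in mm.
Only numpy, scipy, OpenCV 4.12 (cv2) and the standard library are available. Lean on these libraries where they do the work, as an engineer would, in place of code of your own. Each camera call takes 0.05 s, during which the arm holds its last target. There are 200 camera calls.

## Working session

There is one attempt and no reset: what is moved stays moved. The work goes in short steps, each a Python script; the robot and the scene stay as the last script left them, time stands still between calls to the robot, and variables do not carry over. Pictures are saved under pics/ and viewed, about 8 in all and at most 12, crops included, and the job is handed in when it is done.

```bash
ls && mkdir -p pics && cat > h.py <<'E'
import numpy as np, cv2
from cell import r, gripper_to, solver, snapshot, ticket
from scipy.spatial.transform import Rotation as R
def q2m(q): return R.from_quat([q[1],q[2],q[3],q[0]]).as_matrix()
def m2q(m):
    q=R.from_matrix(m).as_quat(); return [q[3],q[0],q[1],q[2]]
def c2w(s,obs=None):
    if 'cam_to_world' in s: return np.array(s['cam_to_world'])
    T=np.eye(4); T[:3,:3]=q2m(obs['ee_rot']); T[:3,3]=obs['position']
    return T@np.array(s['T_tool_cam'])
def slopes(s,uv):
    K=np.array(s['camera_matrix'],float); k=s['k1']
    uv=np.atleast_2d(np.array(uv,float))
    d=np.c_[(uv[:,0]-K[0,2])/K[0,0],(uv[:,1]-K[1,2])/K[1,1]]
    p=d.copy()
    for _ in range(20): p=d/(1+k*(p**2).sum(1,keepdims=True))
    return p
def onplane(s,uv,z,T):
    p=slopes(s,uv); d=np.c_[p[:,0],-p[:,1],-np.ones(len(p))]@T[:3,:3].T
    o=T[:3,3]; t=(z-o[2])/d[:,2]; return o+d*t[:,None]
def cloud(s,T):
    v,u=np.mgrid[0:420,0:560]; p=slopes(s,np.c_[u.ravel(),v.ravel()]); z=s['range_z'].ravel()
    P=np.c_[p[:,0]*z,-p[:,1]*z,-z]@T[:3,:3].T+T[:3,3]; P[z<=0]=np.nan
    return P.reshape(420,560,3)
def project(s,P,T):
    P=np.atleast_2d(P); c=(P-T[:3,3])@T[:3,:3]; a=c[:,0]/-c[:,2]; b=-c[:,1]/-c[:,2]
    f=1+s['k1']*(a*a+b*b); K=np.array(s['camera_matrix'])
    return np.c_[K[0,0]*a*f+K[0,2],K[1,1]*b*f+K[1,2]]
def look(name):
    o=r.observe(); s=snapshot(name); return s,c2w(s,o)
E
python3 - <<'E'
from h import *
for n in ['scene','top']:
    s,T=look(n); cv2.imwrite(f'pics/{n}0.png',cv2.resize(s['color'],(800,600))); np.save(f'{n}0.npy',s,allow_pickle=True)
    print(n,np.round(T,2).tolist(),s['k1'],np.round(s['camera_matrix'],1).tolist())
o=r.observe(); print(o); print(q2m(o['ee_rot']))
s,T=look('wrist');print(np.round(s['T_tool_cam'],3).tolist())
E
```

```text
pics
scene [[0.34, -0.68, 0.65, 1306.5], [0.94, 0.25, -0.23, -334.49], [-0.01, 0.69, 0.72, 1031.66], [0.0, 0.0, 0.0, 1.0]] -0.06469875155481841 [[473.5, 0.0, 287.1], [0.0, 473.5, 204.2], [0.0, 0.0, 1.0]]
top [[0.01, 0.98, -0.2, 244.28], [-1.0, 0.02, 0.01, -38.2], [0.01, 0.2, 0.98, 1109.89], [0.0, 0.0, 0.0, 1.0]] -0.06140375806450756 [[408.2, 0.0, 280.0], [0.0, 408.2, 221.4], [0.0, 0.0, 1.0]]
{'time': 0.1, 'joints': array([ 1.2554061 ,  0.33278786, -0.06470677,  1.46087929,  0.0215968 ,
        1.3499198 , -0.08851643]), 'joint_vel': array([-0.00093259, -0.00120895, -0.00040638, -0.0022352 ,  0.00043871,
       -0.00053771, -0.00079643]), 'joint_torque': array([ 6.95040562e-04, -6.24547434e+01,  2.41072843e-02, -3.90720499e+01,
       -6.14664867e-02,  3.65584984e-02,  2.35374063e-05]), 'position': array([ 180.31554457, -598.13820402,  291.53597646]), 'ee_rot': array([ 0.10306433, -0.10323712,  0.69999355, -0.69909146]), 'ft_force': array([ 0.66253586, -0.16777093,  0.27960637]), 'wrist_torque': array([ 0.01597623, -0.02877237,  0.00931533]), 'grip_width': 86.79944578614744}
[[-9.57439681e-01 -4.27857783e-04  2.88633115e-01]
 [-2.88633426e-01  1.22646232e-03 -9.57438897e-01]
 [ 5.56500443e-05 -9.99999156e-01 -1.29775775e-03]]
[[0.0, -0.961, -0.275, -75.509], [0.0, 0.275, -0.961, -92.781], [1.0, 0.0, 0.0, 0.263], [0.0, 0.0, 0.0, 1.0]]
```

View pics/top0.png

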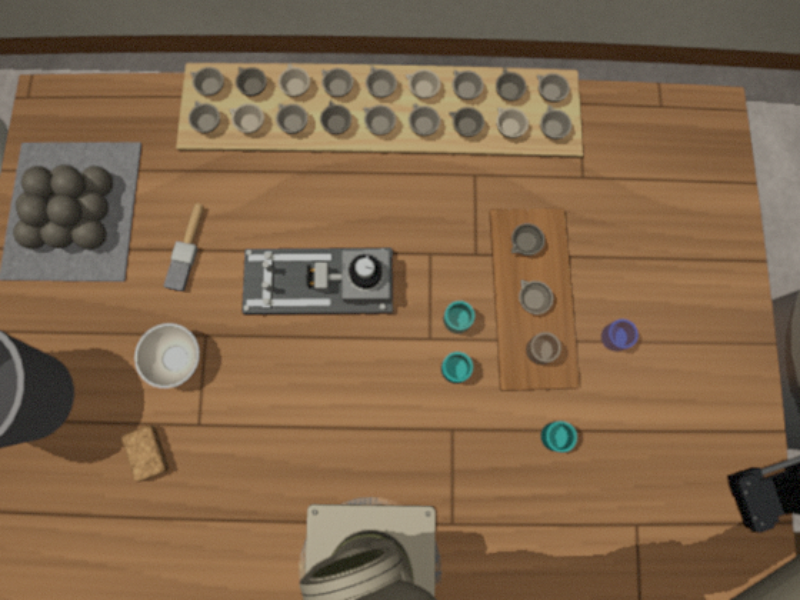

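View pics/scene0.png

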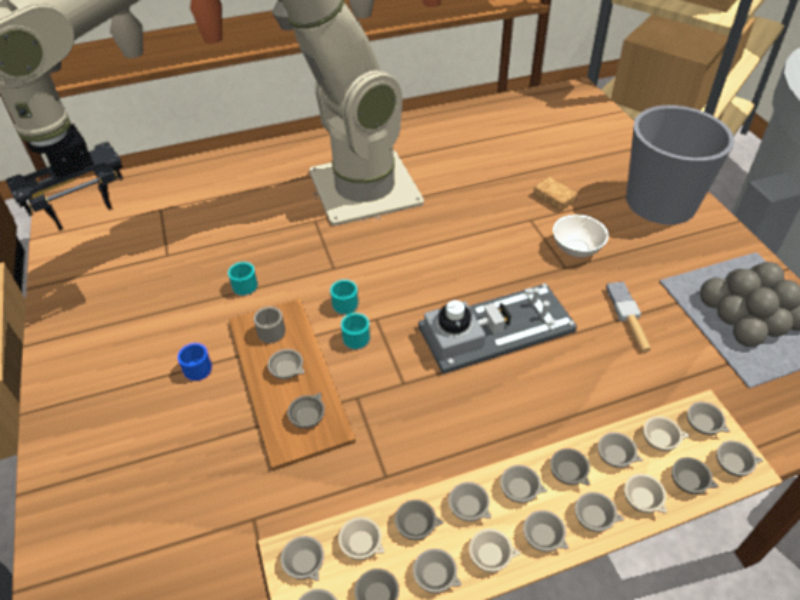

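Top view (800x600 picture): clamp at (245–395, 248–315), with the knob at (366,268) and the posts at (267,280). The board carries three grey items, at (528,240), (537,297) and (545,348). The first two have pinched spouts and are low, so they are the lamps. The third is straight-sided and tall in the scene view at (268,325), so it is the cup. The turquoise and blue ones are decoys. I'll measure next and make an enlarged crop.

```bash
python3 - <<'E'
from h import *
for n in ['top','scene']:
    s=np.load(f'{n}0.npy',allow_pickle=True).item(); T=np.array(s['cam_to_world']); P=cloud(s,T)
    f=lambda uv:(uv[0]*.7,uv[1]*.7)
    kn=(366,268) if n=='top' else (455,318)
    cu=(545,348) if n=='top' else (268,325)
    c0=onplane(s,f(cu),60,T)[0]; k0=onplane(s,f(kn),90,T)[0]; print(n,'rough',c0,k0)
    X=P.reshape(-1,3); 
    def near(c,rad,z0,z1):
        m=(np.hypot(X[:,0]-c[0],X[:,1]-c[1])<rad)&(X[:,2]>z0)&(X[:,2]<z1); return X[m]
    def circ(A):
        A=A[:,:2]; S=np.linalg.lstsq(np.c_[2*A,np.ones(len(A))],(A**2).sum(1),rcond=None)[0]; return S[:2],np.sqrt(S[2]+S[0]**2+S[1]**2)
    for nm,a in [('rim',near(c0,45,58,72)),('ringtop',near(k0,45,80,93)),('inner',near(k0,40,100,113)),('hous',near(k0,90,54,63)),]:
        h,_=cv2.minEnclosingCircle(a[:,:2].astype(np.float32)); print(nm,len(a),a[:,2].mean().round(1),'enc',np.round(h,1),round(_,1),'rect',cv2.minAreaRect(a[:,:2].astype(np.float32)))
    b=near(k0+[0,100,0],240,14,26); im=np.zeros((600,600),np.uint8)
    ij=((b[:,:2]-k0[:2])+300).astype(int); im[ij[:,0].clip(0,599),ij[:,1].clip(0,599)]=255
    im=cv2.morphologyEx(im,cv2.MORPH_CLOSE,np.ones((9,9)));cs,_=cv2.findContours(im,0,2);c=max(cs,key=cv2.contourArea)
    rc=cv2.minAreaRect(c); print('bed', rc[0][1]-300+k0[0],rc[0][0]-300+k0[1],rc[1:],len(b))
s=np.load('scene0.npy',allow_pickle=True).item()
cv2.imwrite('pics/crop1.png',np.hstack([cv2.resize(s['color'][190:330,150:290],(400,400),interpolation=2),cv2.resize(s['color'][180:270,285:410],(400,400*90//125),interpolation=2)[:400].repeat(1,0) if 0 else cv2.copyMakeBorder(cv2.resize(s['color'][180:270,285:410],(400,288),interpolation=2),0,112,0,0,0)]))
E
```

```text
top rough [ 401.40900405 -313.16640814   60.        ] [538.66134771  16.08214006  90.        ]
rim 137 63.3 enc [ 403.1 -312.4] 28.2 rect ((403.3946533203125, -311.7286376953125), (54.53606033325195, 54.38441848754883), 43.80013656616211)
ringtop 300 85.3 enc [537.   17.6] 31.8 rect ((536.5670166015625, 18.099878311157227), (59.992332458496094, 60.3368034362793), 2.308694362640381)
inner 118 105.6 enc [536.9  17.6] 15.7 rect ((537.177978515625, 17.18586540222168), (29.66461944580078, 28.366437911987305), 1.899222731590271)
hous 715 58.8 enc [537.2  32.4] 73.6 rect ((535.8128662109375, 38.27714538574219), (95.16903686523438, 131.2575225830078), 1.323723554611206)
bed 533.7751172413389 113.20424088878042 ((131.84307861328125, 291.874755859375), 87.98540496826172) 3036
scene rough [ 418.7387371  -314.70860889   60.        ] [548.23697911  15.670174    90.        ]
rim 132 63.3 enc [ 403.7 -311.2] 29.7 rect ((404.19049072265625, -312.5243225097656), (55.054813385009766, 55.57538986206055), 80.64166259765625)
ringtop 221 85.9 enc [537.6  18.5] 33.0 rect ((540.4147338867188, 19.249549865722656), (62.19081497192383, 59.88848876953125), 71.19254302978516)
inner 102 105.6 enc [537.5  20.1] 18.2 rect ((537.6982421875, 19.29081916809082), (29.249370574951172, 35.04092025756836), 68.95036315917969)
hous 490 59.0 enc [540.2  32.4] 73.7 rect ((537.5662231445312, 39.311981201171875), (95.05792999267578, 130.61097717285156), 2.892097234725952)
bed 533.4437967369875 114.12641179618174 ((135.5650177001953, 291.9200744628906), 88.06319427490234) 2044
```

View pics/crop1.png

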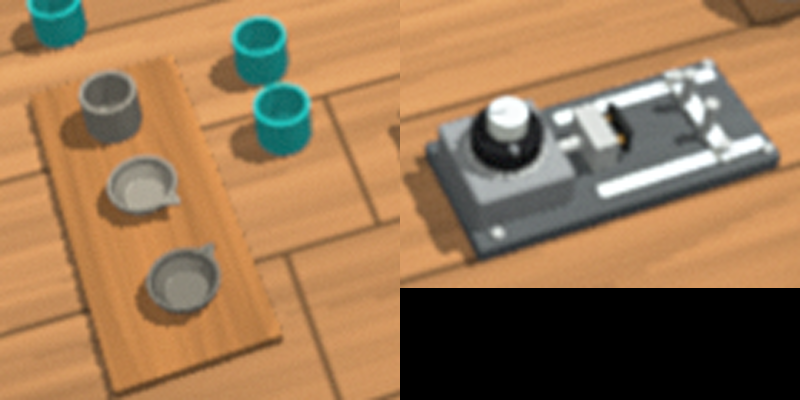

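The crop shows the cup as straight-sided and tall at (110,105), with the two spouted lamps at (142,185) and (185,280). That confirms the cup. Both cameras put it at about (403.5,-312) with a 28 mm radius, and the knob at about (537,18) with clamp yaw near +2°. Next I'll check reach and head for the cup.

```bash
cat >> h.py <<'E'
def yaw(a):
    c,s=np.cos(a),np.sin(a); return m2q(np.array([[s,0,c],[-c,0,s],[0,-1,0]]))
E
python3 - <<'E'
from h import *
K=np.array([537.2,18.,0]); th=np.radians(2); yd=np.array([-np.sin(th),np.cos(th),0])
sp=K+150*yd
for nm,p,z in [('cup',np.array([403.5,-312,0]),96),('spot',sp,103),('ring',K,134)]:
    print(nm,[(round(a,2),None if (j:=solver.ik([p[0],p[1],z],yaw(a))) is None else (round(j[6],2),round(j[4],2))) for a in np.arange(-3.1,3.2,.4)])
q=yaw(-np.pi/2)
r.goto([403.5,-312,190],q)
s,T=look('wrist'); P=cloud(s,T).reshape(-1,3)
m=(np.hypot(P[:,0]-403.5,P[:,1]+312)<40)&(abs(P[:,2]-65)<5); print(m.sum(),cv2.minEnclosingCircle(P[m][:,:2].astype(np.float32)),P[m][:,2].mean())
cv2.imwrite('pics/w1.png',s['color']); print(r.observe()['time'],r.observe()['position'])
E
```

```text
cup [(np.float64(-3.1), (np.float64(-2.56), np.float64(0.04))), (np.float64(-2.7), (np.float64(-2.18), np.float64(0.06))), (np.float64(-2.3), (np.float64(-1.79), np.float64(0.08))), (np.float64(-1.9), (np.float64(-1.41), np.float64(0.09))), (np.float64(-1.5), (np.float64(-1.02), np.float64(0.11))), (np.float64(-1.1), (np.float64(-0.63), np.float64(0.13))), (np.float64(-0.7), (np.float64(-0.25), np.float64(0.15))), (np.float64(-0.3), (np.float64(0.13), np.float64(0.17))), (np.float64(0.1), (np.float64(0.52), np.float64(0.19))), (np.float64(0.5), (np.float64(0.92), np.float64(0.19))), (np.float64(0.9), (np.float64(1.31), np.float64(0.21))), (np.float64(1.3), (np.float64(1.69), np.float64(0.23))), (np.float64(1.7), (np.float64(2.07), np.float64(0.25))), (np.float64(2.1), (np.float64(2.15), np.float64(0.7))), (np.float64(2.5), (np.float64(2.55), np.float64(0.7))), (np.float64(2.9), (np.float64(-2.28), np.float64(-0.64)))]
spot [(np.float64(-3.1), (np.float64(2.25), np.float64(0.78))), (np.float64(-2.7), (np.float64(-2.52), np.float64(-0.72))), (np.float64(-2.3), (np.float64(-2.38), np.fl
[... 1135 characters left out ...]
oat64(-0.7), (np.float64(-1.11), np.float64(0.39))), (np.float64(-0.3), (np.float64(-0.72), np.float64(0.4))), (np.float64(0.1), (np.float64(-0.32), np.float64(0.41))), (np.float64(0.5), (np.float64(0.07), np.float64(0.42))), (np.float64(0.9), (np.float64(0.46), np.float64(0.43))), (np.float64(1.3), (np.float64(0.85), np.float64(0.44))), (np.float64(1.7), (np.float64(1.22), np.float64(0.49))), (np.float64(2.1), (np.float64(1.5), np.float64(0.66))), (np.float64(2.5), (np.float64(1.9), np.float64(0.66))), (np.float64(2.9), (np.float64(2.3), np.float64(0.66)))]
1645 ((403.7602233886719, -314.1500244140625), 27.959327697753906) 64.63366161882136
1.6083 [ 403.112809   -313.25586696  190.31065168]
```

View pics/w1.png

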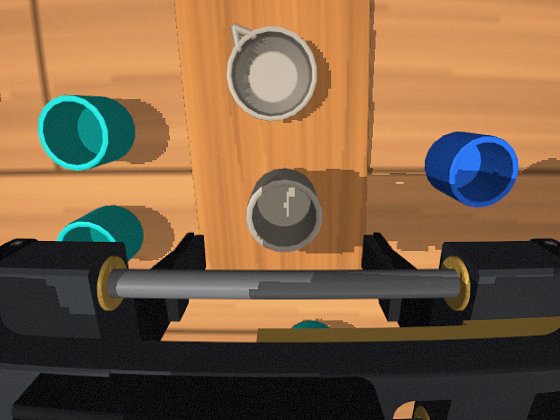

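The wrist view shows the cup at (285,210) between the open fingers at (180,280) and (400,280). Its position, (403.8,-314), agrees with the earlier estimates. I'll grasp it, lift it and look over the bed.

```bash
python3 - <<'E'
from h import *
r.servo_line([403.6,-313.5,97],vel=120)
gripper_to(40,15); o=r.observe(); print(o['grip_width'],o['position'],o['ft_force'])
r.servo_line([403.6,-313.5,240],vel=200)
o=r.observe(); print(o['grip_width'],o['ft_force'],o['time'])
K=np.array([537.2,18.,0]); th=np.radians(2); yd=np.array([-np.sin(th),np.cos(th),0]); sp=K+150*yd
r.goto([sp[0],sp[1],240],yaw(th))
s,T=look('wrist'); np.save('w2.npy',s,allow_pickle=True); np.save('w2T.npy',T)
cv2.imwrite('pics/w2.png',s['color']); o=r.observe(); print(o['time'],o['position'],o['grip_width'])
E
```

```text
55.6986974951217 [ 403.63614728 -313.52861765   97.09984084] [-1.05736329  0.05570253  2.28113888]
55.399532632912475 [ 0.13052017  0.31882407 -1.95654479] 4.05
5.9083 [532.41266958 166.37626279 239.7880637 ] 55.56157401418312
```

View pics/w2.png

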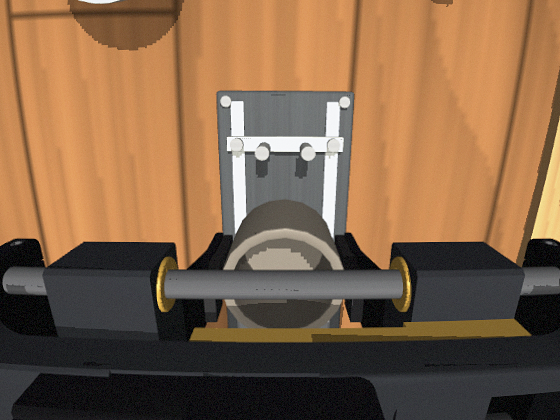

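The cup is held. The post tops are at (262,152) and (307,152), and the bed's far edge is at row 92 between columns 217 and 354. I'll measure the centre line and the posts from this view.

```bash
python3 - <<'E'
from h import *
s=np.load('w2.npy',allow_pickle=True).item(); T=np.load('w2T.npy'); C=cloud(s,T)
for uv in [(262,152),(307,152),(237,145),(334,145),(240,130),(333,130),(290,145)]: print(uv,np.round(C[uv[1],uv[0]],1))
P=C.reshape(-1,3); m=(P[:,0]>440)&(P[:,0]<640)&(P[:,1]>200)&(P[:,1]<290)
b=P[m&(P[:,2]>15)&(P[:,2]<24)]; print('bed x at rows',[(y,np.round([b[abs(b[:,1]-y)<3][:,0].min(),b[abs(b[:,1]-y)<3][:,0].max()],1)) for y in (205,220,235,250)],'ymax',b[:,1].max())
t=P[m&(P[:,2]>58)]; L=cv2.kmeans(t[:,:2].astype(np.float32),2,None,(3,20,.1),3,1)
for i in (0,1): a=t[L[1].ravel()==i]; print('post',len(a),a[:,2].mean(),cv2.minEnclosingCircle(a[:,:2].astype(np.float32)))
E
```

```text
(262, 152) [513.4 205.6  62.2]
(307, 152) [551.2 206.9  62.7]
(237, 145) [488.4 207.6  33.5]
(334, 145) [578.  210.6  35. ]
(240, 130) [489.8 220.6  22.2]
(333, 130) [578.2 223.4  21.4]
(290, 145) [537.6 208.6  29.2]
bed x at rows [(205, array([467.5, 597. ])), (220, array([468. , 596.7])), (235, array([467.2, 596.3])), (250, array([466.8, 596.1]))] ymax 258.9574612834933Traceback (most recent call last):
  File "<stdin>", line 6, in <module>
cv2.error: OpenCV(4.12.0) /io/opencv/modules/core/src/kmeans.cpp:259: error: (-215:Assertion failed) (unsigned)_labels.at<int>(i) < (unsigned)K in function 'kmeans'
```

The post midpoint is (532.1,206.2), the separation is 38 mm and the yaw is 2.1°, all consistent. Home for the cup centre is then about clamp y = 60.5. Placing it at (532.5,168).

```bash
python3 - <<'E'
from h import *
th=np.radians(2)
r.servo_line([532.5,168,115],vel=120); r.pause(.2)
print(r.observe()['position'],r.observe()['ft_force'])
print(r.servo_line([532.5,168,101],vel=25,f_stop=3)); o=r.observe(); print(o['position'],o['ft_force'])
gripper_to(80); r.pause(.2)
r.servo_line([532.5,168,220],vel=150)
# back off toward the posts so camera sees cup; then look
s,T=look('wrist'); np.save('w3.npy',s,allow_pickle=True); np.save('w3T.npy',T); cv2.imwrite('pics/w3.png',s['color'])
C=cloud(s,T).reshape(-1,3); m=(np.hypot(C[:,0]-532.5,C[:,1]-168)<40)&(abs(C[:,2]-70)<4)
print(m.sum(),cv2.minEnclosingCircle(C[m][:,:2].astype(np.float32)),C[m][:,2].mean(), r.observe()['time'])
E
```

```text
[532.78149329 168.02589516 115.52373842] [-0.24548034 -0.20640212 -1.71449456]
True
[532.34465944 167.90907875 101.93993378] [-0.06196724  0.2372053   3.04427248]
1312 ((532.6558837890625, 167.76788330078125), 27.92191505432129) 69.83706698415769 9.7417
```

View pics/w3.png

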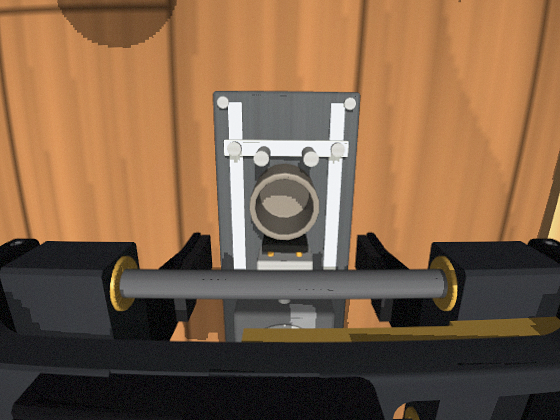

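The cup stands on the bed at (532.7,167.8) with its rim at z = 69.8, upright and released. The pad is at (285,240) and the posts at (262,158) and (311,158). Next I'll measure the pad and look at the knob from close by.

```bash
python3 - <<'E'
from h import *
s=np.load('w3.npy',allow_pickle=True).item(); T=np.load('w3T.npy'); C=cloud(s,T)
print('col',[(v,np.round(C[v,292],1).tolist()) for v in range(226,270,3)])
P=C.reshape(-1,3); p=P[(abs(P[:,0]-532)<40)&(abs(P[:,1]-207)<14)&(P[:,2]>58)]
for sg in (-1,1):
    a=p[(p[:,0]-532)*sg>0]; print('post',len(a),cv2.minEnclosingCircle(a[:,:2].astype(np.float32)))
r.goto([538,18,240],yaw(1.6)); r.pause(.2)
s,T=look('wrist'); np.save('w4.npy',s,allow_pickle=True); np.save('w4T.npy',T); cv2.imwrite('pics/w4.png',s['color'])
C=cloud(s,T).reshape(-1,3); 
for z,R0 in ((106,30),(86,40)):
    m=(np.hypot(C[:,0]-538,C[:,1]-18)<R0)&(abs(C[:,2]-z)<3.5); print(m.sum(),cv2.minEnclosingCircle(C[m][:,:2].astype(np.float32)),C[m][:,2].mean())
print(r.observe()['time'],r.observe()['position'],r.observe()['joints'][6])
E
```

```text
col [(226, [540.1, 145.7, 52.5]), (229, [539.9, 146.0, 60.4]), (232, [539.8, 145.8, 66.5]), (235, [539.8, 144.5, 70.0]), (238, [539.9, 141.8, 69.7]), (241, [540.9, 129.6, 47.5]), (244, [540.8, 129.4, 53.5]), (247, [540.8, 128.4, 57.6]), (250, [540.9, 125.3, 57.0]), (253, [541.8, 113.7, 38.6]), (256, [541.7, 113.5, 44.4]), (259, [541.5, 114.0, 51.5]), (262, [541.5, 113.0, 55.3]), (265, [541.6, 109.8, 54.9]), (268, [541.7, 107.4, 55.9])]
post 7864 ((512.0667724609375, 196.39642333984375), 20.187990188598633)
post 14141 ((551.9916381835938, 197.54183959960938), 20.495019912719727)
1374 ((537.1470336914062, 18.386184692382812), 15.999415397644043) 106.84610778786869
2876 ((537.3906860351562, 18.760366439819336), 31.902395248413086) 86.250184310315
11.5417 [537.98373279  18.28036568 239.99777526] 1.1533159426897386
```

View pics/w4.png

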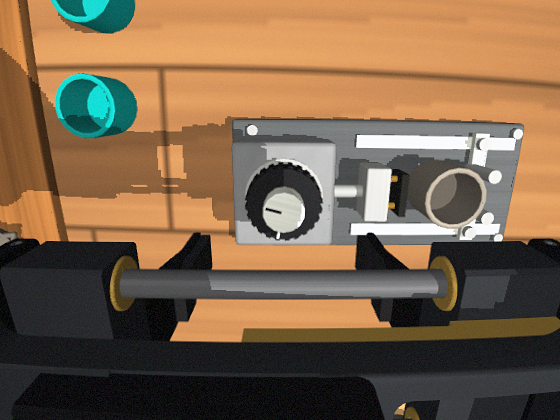

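In the wrist view the knob is centred at (285,205), with the ring at (537.3,18.6), the inner mark line at (272,211) and the pad face at y of about 129.5. The predicted turn is (150.4−129.5+2.5)/15, or about 1.56 rad. I'll grip the ring and turn the first part while logging torque.

```bash
cat >> h.py <<'E'
KC=[537.3,18.6,134]
def turn(a):
    r.servo_line(KC,rotation=yaw(a)); 
    w=[];
    for _ in range(3): r.pause(.03); o=r.observe(); w.append(o['wrist_torque'][2])
    m=q2m(o['ee_rot']); aa=np.arctan2(m[1,2],m[0,2])
    print(f"t{o['time']:.2f} a{a:.3f} real{aa:.3f} tz{np.mean(w):.3f} F{np.round(o['ft_force'],1)} p{np.round(o['position'],1)} g{o['grip_width']:.1f}",flush=True)
    return np.mean(w)
E
python3 - <<'E'
from h import *
gripper_to(86); r.servo_line([KC[0],KC[1],134],vel=120); o=r.observe(); print(o['position'],o['ft_force'],o['wrist_torque'])
gripper_to(50,30); o=r.observe(); print(o['grip_width'],o['position'],o['ft_force'],o['wrist_torque'],o['time'])
for a in (1.5,1.3,1.1,.9,.7): turn(a)
E
```

```text
[537.74178089  18.76829815 134.72017947] [-0.57079373 -0.26487333 -0.2755608 ] [ 0.06981545 -0.16002712 -0.0042397 ]
59.446328948098824 [537.37654944  18.50343558 134.1391535 ] [-0.7028616  -0.33229629  1.69708113] [-0.05356547 -0.0683722  -0.00240975] 13.6
t13.95 a1.500 real1.502 tz-0.226 F[-0.7 -0.6  2.9] p[537.4  18.5 134.1] g59.6
t14.40 a1.300 real1.304 tz-0.185 F[-0.9 -1.8  4.7] p[537.4  18.5 134.1] g59.5
t14.85 a1.100 real1.105 tz-0.214 F[-0.8 -2.2  5.4] p[537.4  18.4 134.1] g59.3
t15.30 a0.900 real0.906 tz-0.274 F[-1.2 -2.9  6.6] p[537.4  18.4 134.1] g59.3
t15.75 a0.700 real0.706 tz-0.268 F[-1.7 -3.3  7.3] p[537.3  18.3 134. ] g59.6
```

```bash
python3 - <<'E'
from h import *
def jaw(s,T):
    P=cloud(s,T).reshape(-1,3); m=(abs(P[:,0]-534)<18)&(P[:,1]>95)&(P[:,1]<137)&(P[:,2]>52)&(P[:,2]<60); return m.sum(),(np.percentile(P[m][:,1],[2,50,98]).round(1) if m.sum() else None)
for n in ('scene','top'):
    s=np.load(f'{n}0.npy',allow_pickle=True).item(); print(n,'before',jaw(s,np.array(s['cam_to_world'])))
    s,T=look(n); print('now',jaw(s,T)); np.save(f'{n}1.npy',s,allow_pickle=True)
    c=onplane
    u=project(s,[[534,110,57]],T)[0].astype(int); print(u)
    cv2.imwrite(f'pics/{n}1.png',cv2.resize(s['color'][max(0,u[1]-60):u[1]+60,u[0]-80:u[0]+80],(640,480),interpolation=2))
o=r.observe(); print(o['wrist_torque'],o['ft_force'],o['time'])
E
```

```text
scene before (np.int64(99), array([ 95.6, 109.3, 131.3]))
now (np.int64(32), array([109.3, 120.9, 128.1]))
[347 218]
top before (np.int64(125), array([ 95.5, 108.5, 128. ]))
now (np.int64(109), array([105.8, 116.9, 136.3]))
[221 192]
[-0.58524057  0.29437425 -0.26991532] [-1.9308006  -2.88232097  5.84162956] 15.85
```

View pics/scene1.png

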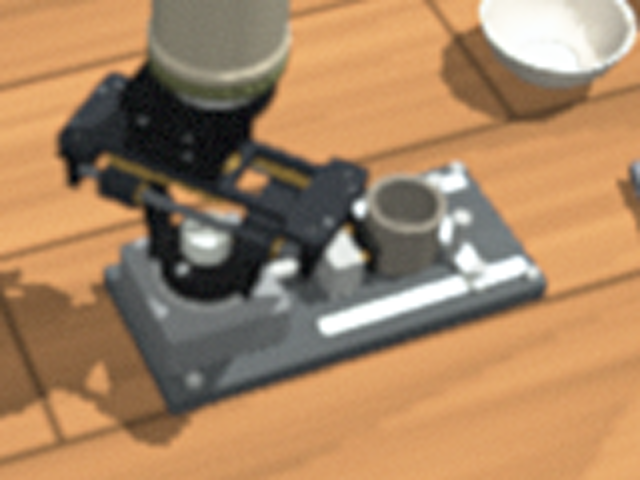

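The scene crop shows the jaw moved forward with the pad nearly at the cup, the gripper on the ring and the cup upright. I'll continue in smaller steps, watching the change in torque.

```bash
python3 - <<'E'
from h import *
for a in (.6,.5,.4,.35,.3,.25,.22,.19,.16):
    w=turn(a)
    if abs(w)>.37: print('rise'); break
E
```

```text
t16.20 a0.600 real0.607 tz-0.235 F[-2.8 -3.2  6.8] p[537.3  18.4 134.1] g59.4
t16.55 a0.500 real0.506 tz-0.293 F[-2.7 -3.6  6.6] p[537.3  18.3 134.1] g59.7
t16.90 a0.400 real0.407 tz-0.207 F[-1.5 -3.5  7.8] p[537.3  18.3 134.1] g59.6
t17.25 a0.350 real0.357 tz-0.215 F[-2.  -2.9  7.1] p[537.3  18.3 134.1] g59.4
t17.60 a0.300 real0.307 tz-0.243 F[-2.7 -3.1  7.3] p[537.3  18.3 134.1] g59.7
t17.95 a0.250 real0.257 tz-0.166 F[-2.8 -3.   6.9] p[537.3  18.3 134.1] g59.5
t18.30 a0.220 real0.227 tz-0.159 F[-2.1 -2.9  7.4] p[537.3  18.3 134.1] g59.3
t18.65 a0.190 real0.197 tz-0.107 F[-2.6 -2.8  7.2] p[537.2  18.3 134. ] g59.2
t19.00 a0.160 real0.167 tz-0.105 F[-1.8 -3.4  7.7] p[537.3  18.3 134.1] g59.1
```

```bash
python3 - <<'E'
from h import *
w=[]
for _ in range(25): r.pause(.02); w.append(r.observe()['wrist_torque'][2])
print(np.mean(w),np.std(w),np.round(w[::5],3))
gripper_to(86); o=r.observe(); print(o['position'],o['ft_force'],o['wrist_torque'])
r.servo_line([KC[0],KC[1],240],vel=150)
r.goto([538,18,240],yaw(1.6)); r.pause(.2)
s,T=look('wrist'); np.save('w5.npy',s,allow_pickle=True); np.save('w5T.npy',T); print(r.observe()['time'])
cv2.imwrite('pics/w5.png',cv2.resize(np.vstack([np.load('w4.npy',allow_pickle=True).item()['color'][110:250,225:530],s['color'][110:250,225:530]]),None,fx=2,fy=2,interpolation=2))
for n in ('4','5'):
    s=np.load(f'w{n}.npy',allow_pickle=True).item(); T=np.load(f'w{n}T.npy'); P=cloud(s,T).reshape(-1,3)
    c=P[(np.hypot(P[:,0]-532.5,P[:,1]-172)<42)&(abs(P[:,2]-70)<3)]; print('cup',cv2.minEnclosingCircle(c[:,:2].astype(np.float32)))
    b=P[(abs(P[:,0]-533)<16)&(P[:,1]>90)&(P[:,1]<160)&(abs(P[:,2]-56.5)<2.5)]
    print(len(b)); h=np.histogram(b[:,1],bins=np.arange(90,160,1.0)); print([(int(y),int(k)) for k,y in zip(*h) if k])
E
```

```text
-0.0783765106636646 0.029616384975249353 [-0.048 -0.05  -0.107 -0.081 -0.109]
[537.30083127  18.6186493  134.00244467] [ 0.00445407  0.01932838 -0.83466212] [-0.01369605 -0.06598624  0.00595543]
22.5167
cup ((532.0388793945312, 167.46783447265625), 27.998485565185547)
1184
[(91, 24), (92, 42), (93, 41), (94, 40), (95, 31), (96, 41), (97, 38), (98, 39), (99, 33), (100, 43), (101, 42), (102, 35), (103, 40), (104, 38), (105, 42), (106, 33), (107, 42), (108, 35), (109, 39), (110, 36), (111, 35), (112, 33), (113, 13), (122, 16), (123, 60), (124, 40), (125, 36), (126, 39), (127, 34), (128, 34), (129, 6), (139, 8), (140, 27), (141, 19), (142, 11), (143, 8), (144, 10), (145, 1)]
cup ((531.5242309570312, 175.9967498779297), 28.191486358642578)
1170
[(112, 1), (113, 36), (114, 43), (115, 40), (116, 33), (117, 40), (118, 34), (119, 42), (120, 35), (121, 33), (122, 35), (123, 48), (124, 32), (125, 33), (126, 41), (127, 34), (128, 35), (129, 37), (130, 39), (131, 35), (132, 40), (133, 33), (134, 13), (140, 6), (141, 58), (142, 42), (143, 44), (144, 36), (145, 34), (146, 39), (147, 26), (148, 24), (149, 27), (150, 14), (151, 15), (152, 8), (153, 2), (154, 3)]
```

View pics/w5.png

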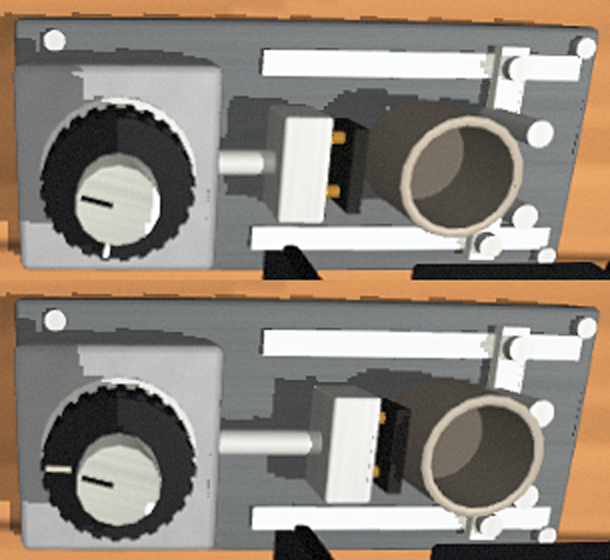

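Before and after from the same pose:
- **Ring:** its white tick turned from (107,250) to (58,468).
- **Inner mark:** still at (97,202) in its crop.
- **Spring:** the jaw-to-pad gap shrank from 9.0 to 6.5 mm, about 2.5 mm of compression or 10 N. The torque change of 0.157 N m gives the same figure.

One last numeric check of seating, tilt and mark, then hand in.

```bash
python3 - <<'E'
from h import *
L=[]
for n in ('4','5'):
    s=np.load(f'w{n}.npy',allow_pickle=True).item(); T=np.load(f'w{n}T.npy'); C=cloud(s,T); P=C.reshape(-1,3)
    g=cv2.cvtColor(s['color'],6).reshape(-1); k=P[(np.hypot(P[:,0]-537.3,P[:,1]-18.6)<14.5)&(abs(P[:,2]-106.7)<2)&(g<70)]
    c=k[:,:2].mean(0); f=cv2.fitLine(k[:,:2].astype(np.float32),2,0,.01,.01).ravel(); print('mark line',len(k),c,np.degrees(np.arctan2(f[1],f[0])))
    m=(np.hypot(P[:,0]-532.5,P[:,1]-172)<42)&(abs(P[:,2]-70)<1.5); A=P[m]; co=np.linalg.lstsq(np.c_[A[:,:2],np.ones(len(A))],A[:,2],rcond=None)[0]; print('tilt',co[:2],'z',A[:,2].mean())
    im=((abs(C[...,2]-62)<2)&(C[...,1]>190)&(C[...,1]<225)&(abs(C[...,0]-532)<40)).astype(np.uint8)
    cc=np.array(cv2.minEnclosingCircle(A[:,:2].astype(np.float32))[0])
    N,l,st,ct=cv2.connectedComponentsWithStats(im)
    for i in range(1,N):
        if st[i,4]>25: q,_=cv2.minEnclosingCircle(C[l==i][:,:2].astype(np.float32)); print('post',q,_,'dist',np.hypot(*(np.array(q)-cc)))
E
```

```text
mark line 25 [535.15937333  10.55766588] 75.56811
tilt [0.00264695 0.00026551] z 70.11878251273164
post (512.6915893554688, 204.32763671875) 6.518496513366699 dist 41.64262533954814
post (531.816162109375, 190.6991729736328) 6.571404457092285 dist 23.233201626303256
post (552.2108154296875, 205.2159881591797) 6.88803768157959 dist 42.786844732889044
mark line 23 [534.9603291    9.68448703] 75.743416
tilt [0.00095029 0.00101633] z 70.5507237675008
post (512.1327514648438, 204.77659606933594) 6.613889694213867 dist 34.692823614706576
post (531.82421875, 191.09637451171875) 17.677509307861328 dist 15.106539645701314
post (552.0860595703125, 205.8567657470703) 6.184826374053955 dist 36.27102456297709
```

Everything fits except that the post distances are 34.7 and 36.3 mm where 34.0 is expected on both, so the cup may be about 1.5 mm off-centre. I'll take one symmetric look from above the cup to settle it.

```bash
python3 - <<'E'
from h import *
r.goto([532.5,176,220],yaw(np.radians(2.05))); r.pause(.2)
s,T=look('wrist'); np.save('w6.npy',s,allow_pickle=True); np.save('w6T.npy',T); print(r.observe()['time'])
for n in ('3','6'):
    s=np.load(f'w{n}.npy',allow_pickle=True).item(); T=np.load(f'w{n}T.npy'); C=cloud(s,T)
    def comps(mask):
        N,l,st,ct=cv2.connectedComponentsWithStats(mask.astype(np.uint8)); out=[]
        for i in range(1,N):
            if st[i,4]>60: q,R0=cv2.minEnclosingCircle(C[l==i][:,:2].astype(np.float32)); out.append((np.array(q),R0,st[i,4],C[l==i][:,2].mean()))
        return out
    a=(abs(C[...,0]-532)<45)
    cu=max(comps(a&(abs(C[...,2]-70)<1.5)&(C[...,1]<215)&(C[...,1]>130)),key=lambda t:t[1]); print('cup',cu)
    for p in comps(a&(abs(C[...,2]-62.5)<1.5)&(C[...,1]>195)&(C[...,1]<225)): print('post',p,np.hypot(*(p[0]-cu[0])))
    bed=C.reshape(-1,3); 
    for y in (215,235):
        e=bed[(abs(bed[:,1]-y)<3)&(abs(bed[:,2]-20)<3)&(abs(bed[:,0]-532)<75)]; print('bed mid',y,(e[:,0].min()+e[:,0].max())/2)
s=np.load('w6.npy',allow_pickle=True).item(); cv2.imwrite('pics/w6.png',cv2.resize(s['color'][80:290,180:400],None,fx=2.8,fy=2.8,interpolation=2))
E
```

```text
24.3333
cup (array([532.7911377 , 167.80740356]), 27.89032554626465, np.int32(1145), np.float64(70.0738025994973))
post (array([513.30444336, 204.63690186]), 6.13670539855957, np.int32(175), np.float64(62.34419257079217)) 41.667051737676154
post (array([552.02819824, 205.71800232]), 6.058297634124756, np.int32(181), np.float64(62.33350429626915)) 42.512092355444665
bed mid 215 531.7650933318189
bed mid 235 531.6203842617432
cup (array([531.81719971, 176.4178772 ]), 27.884944915771484, np.int32(1007), np.float64(70.52424928537836))
post (array([513.38970947, 204.31286621]), 6.2732439041137695, np.int32(175), np.float64(62.31359534391936)) 33.4320625808648
post (array([552.2053833 , 205.56176758]), 6.123036861419678, np.int32(183), np.float64(62.385893070199145)) 35.56746233264336
bed mid 215 532.4122154873822
bed mid 235 531.9388831619572
```

View pics/w6.png

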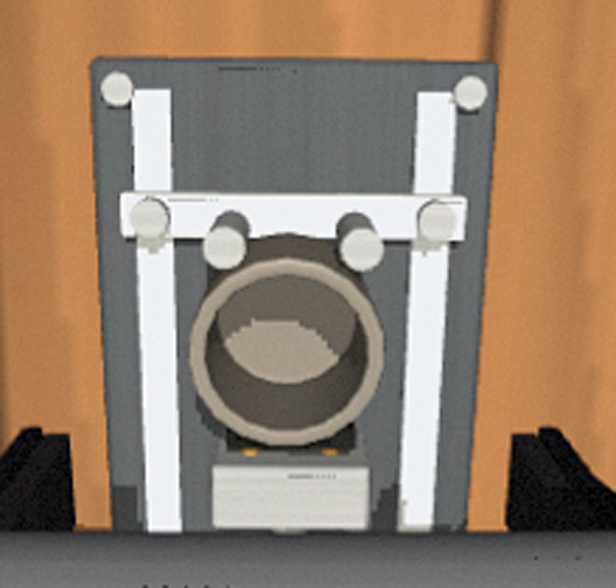

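The crop shows the cup (285,350) touching the left post (225,245) with a small gap to the right post (360,248). The distances are 33.4 and 35.6 mm, so the cup sits 1.9 mm left of centre, held by the rubber pad's friction. That meets the ±6 mm limit but isn't home against both posts. I'll centre it with a gentle squeeze of the fingers on the centre line. The cup moves deeper, so pad force can only drop, and I can re-tighten afterwards.

```bash
cat >> h.py <<'E'
def check(n):
    s,T=look('wrist'); np.save(f'w{n}.npy',s,allow_pickle=True); np.save(f'w{n}T.npy',T); C=cloud(s,T); a=(abs(C[...,0]-532)<45)
    def comps(mask):
        N,l,st,ct=cv2.connectedComponentsWithStats(mask.astype(np.uint8))
        return [(np.array(cv2.minEnclosingCircle(C[l==i][:,:2].astype(np.float32))[0]),st[i,4],C[l==i][:,2].mean()) for i in range(1,N) if st[i,4]>60]
    cu=max(comps(a&(abs(C[...,2]-70)<1.5)&(C[...,1]<215)&(C[...,1]>130)),key=lambda t:t[1]); print('cup',cu)
    for p in comps(a&(abs(C[...,2]-62.5)<1.5)&(C[...,1]>195)&(C[...,1]<225)): print('post',p,np.hypot(*(p[0]-cu[0])))
    P=C.reshape(-1,3); b=P[(abs(P[:,0]-533)<14)&(P[:,1]>118)&(P[:,1]<146)&(abs(P[:,2]-56.5)<2.5)]
    y=np.sort(b[:,1]); i=np.argmax(np.diff(y)); print('jaw front',y[i],'pad back',y[i+1],'gap',y[i+1]-y[i],'t',r.observe()['time'])
E
python3 - <<'E'
from h import *
q=yaw(np.radians(2))
gripper_to(80)
r.servo_line([533.5,177,105],rotation=q,vel=120); r.pause(.2); o=r.observe(); print(o['position'],o['ft_force'])
for N in (8,20):
    gripper_to(50,N); r.pause(.2); o=r.observe(); print(N,o['grip_width'],o['position'],o['ft_force'])
    if o['grip_width']<56.3 and abs(o['ft_force'][0])<2: break
gripper_to(80); r.pause(.1)
r.servo_line([533.5,177,220],vel=150); r.goto([532.5,176,220],yaw(np.radians(2.05))); r.pause(.2); check(7)
E
```

```text
[533.84269373 177.04665844 105.59313863] [-0.58485924  1.25586993 -0.72414051]
8 55.698713815717085 [531.96772942 176.94476324 104.72820146] [-8.39414311 -2.34886719  5.46421849]
20 55.15758224004942 [531.92707487 176.90958592 104.69672808] [-8.28307275 -2.24749807  6.52424525]
cup (array([532.21508789, 176.54234314]), np.int32(977), np.float64(70.56625290390511))
post (array([513.62237549, 204.55915833]), np.int32(181), np.float64(62.45093634432327)) 33.6248552058943
post (array([552.19158936, 205.68156433]), np.int32(174), np.float64(62.33616772695692)) 35.329234670688855
jaw front 135.66852828377392 pad back 141.2494492569452 gap 5.580920973171288 t 29.5083
```

The arm is compliant and gave 1.6 mm at 8 N, so the cup hardly moved. I'll hold it gently and shift sideways in small steps, limited by force.

```bash
python3 - <<'E'
from h import *
q=yaw(np.radians(2))
r.servo_line([532.3,176.8,105],rotation=q,vel=120); gripper_to(50,12); r.pause(.1)
for x in (533.5,534.5,535.2,535.9,536.6,537.3):
    r.servo_line([x,176.8+max(0,(x-533))*.3,105],vel=10); o=r.observe(); print(x,o['position'],o['ft_force'],o['wrist_torque'].round(2))
    if o['position'][0]>533.4 or abs(o['ft_force'][0])>20: break
# ease off sideways load before letting go
r.servo_line([o['position'][0],o['position'][1],105],vel=10); print(r.observe()['position'],r.observe()['ft_force'])
gripper_to(80); r.pause(.1)
r.servo_line([533.5,177,220],vel=150); r.goto([532.5,176,220],yaw(np.radians(2.05))); r.pause(.2); check(8)
E
```

```text
533.5 [532.04336592 176.90361056 104.99518444] [-9.22410802 -2.43322429 10.62407737] [-0.61  2.38  0.03]
534.5 [532.20682449 177.05047401 104.79514275] [-15.03857616  -3.71071516  14.28321897] [-0.89  3.26  0.16]
535.2 [532.30246559 177.06793915 104.60798545] [-17.09506779  -5.46902547  15.88960053] [-1.13  3.98  0.21]
535.9 [532.53409091 177.12612923 104.4278863 ] [-19.02347764  -5.91569183  16.45006805] [-1.33  4.5   0.2 ]
536.6 [532.88268154 177.20572473 104.21604493] [-20.96561311  -5.96649036  17.083934  ] [-1.44  4.67  0.26]
[532.19329325 176.93436001 104.4977527 ] [-4.6252677  -1.86383758 -1.38271149]
cup (array([532.39300537, 176.50299072]), np.int32(1031), np.float64(70.58307418526181))
post (array([513.18487549, 204.21351624]), np.int32(175), np.float64(62.3184422556255)) 33.71684264258343
post (array([552.17565918, 205.68556213]), np.int32(176), np.float64(62.41165004623876)) 35.25586285820466
jaw front 135.80598649579005 pad back 141.55949226606555 gap 5.7535057702754955 t 35.3333
```

A 20 N sideways push barely moved it, so it may in fact already be blocked by the right post, with a measurement bias. A view straight down past the posts shows the gaps directly.

```bash
python3 - <<'E'
from h import *
r.goto([534,128,168],yaw(np.radians(2.05))); r.pause(.2)
print(r.observe()['time'],r.observe()['position'])
check(9)
s=np.load('w9.npy',allow_pickle=True).item(); T=np.load('w9T.npy')
u=project(s,[[532.5,195,45]],T)[0].astype(int); print(u)
y0=max(0,u[1]-75);x0=u[0]-100
cv2.imwrite('pics/w9.png',cv2.resize(s['color'][y0:y0+150,x0:x0+200],(800,600),interpolation=2))
E
```

```text
35.9167 [534.32535771 129.15152943 168.9129243 ]
cup (array([532.24163818, 176.46783447]), np.int32(1818), np.float64(70.57606838935493))
post (array([512.94042969, 204.878479  ]), np.int32(317), np.float64(62.29244312025171)) 34.34678110232059
post (array([552.06817627, 205.9677124 ]), np.int32(293), np.float64(62.25728436674198)) 35.54341585075348
jaw front 135.48171750495558 pad back 140.94603213467468 gap 5.464314629719098 t 35.9667
[283 123]
```

View pics/w9.png

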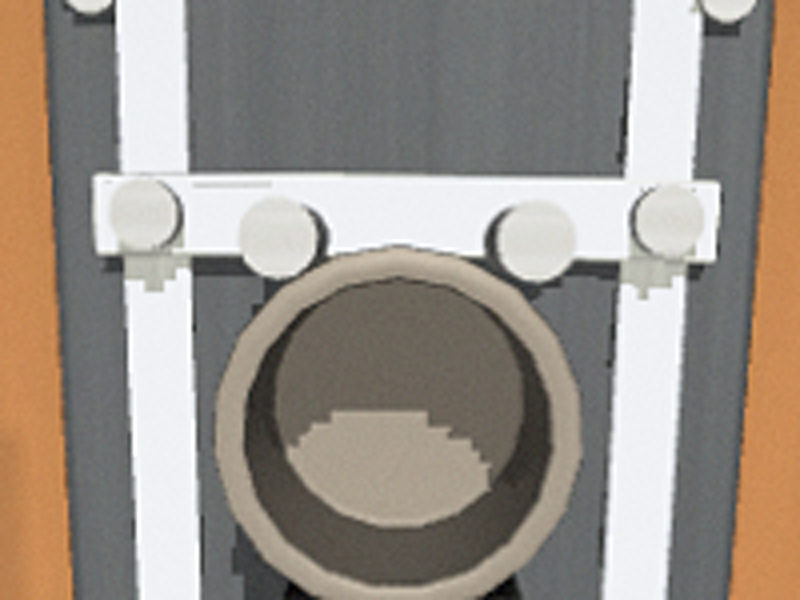

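The cup rim touches the left post (280,238), and a thin gap of about 1 mm remains at the right post (537,240). So it isn't fully home. I'll back the ring off 0.3 rad, centre the cup unloaded, and re-tighten.

```bash
python3 - <<'E'
from h import *
s=np.load('w3.npy',allow_pickle=True).item(); P=cloud(s,np.load('w3T.npy')).reshape(-1,3)
b=P[(abs(P[:,0]-533)<14)&(P[:,1]>100)&(P[:,1]<128)&(abs(P[:,2]-56.5)<2.5)]; y=np.sort(b[:,1]); i=np.argmax(np.diff(y)); print('unloaded gap',y[i],y[i+1],y[i+1]-y[i])
r.servo_line([534,128,240],vel=200); gripper_to(86)
r.goto([KC[0],KC[1],240],yaw(.2)); r.servo_line(KC,rotation=yaw(.2),vel=120); r.pause(.1)
gripper_to(50,30); turn(.35); turn(.5)
gripper_to(86); r.servo_line([KC[0],KC[1],240],vel=200)
r.goto([533.5,176.6,200],yaw(np.radians(2.05))); gripper_to(75)
r.servo_line([533.5,176.6,105],vel=150); r.pause(.2)
gripper_to(50,5); r.pause(.1); o=r.observe(); print(o['grip_width'],o['position'],o['ft_force'])
gripper_to(75); r.servo_line([533.5,176.6,220],vel=200); r.pause(.1); check(10)
E
```

```text
unloaded gap 113.96846039120669 122.201828143761 8.233367752554315
t39.55 a0.350 real0.347 tz0.281 F[-3.7 -0.8  3.6] p[537.2  18.6 134. ] g59.3
t39.95 a0.500 real0.496 tz0.171 F[-4.2 -1.1  5.5] p[537.2  18.6 134. ] g59.3
55.98032145851641 [533.48319165 176.61609844 105.08355988] [-0.86946078 -0.50700646  1.69342688]
cup (array([533.53875732, 175.2888031 ]), np.int32(1084), np.float64(70.33261932344845))
post (array([513.222229  , 204.68560791]), np.int32(180), np.float64(62.31381563337878)) 35.7342056858976
post (array([552.25689697, 205.67709351]), np.int32(183), np.float64(62.403015666905794)) 35.69057222367893
jaw front 131.07375699717764 pad back 139.32744202000836 gap 8.253685022830723 t 45.8417
```

The cup is now symmetric, with post distances of 35.73 and 35.69 mm, and the pad is free (gap 8.25 mm, same as unloaded). Home plus 2.5 mm needs about 5.4 mm, or 0.36 rad. Re-tightening.

```bash
python3 - <<'E'
from h import *
gripper_to(86); r.goto([KC[0],KC[1],220],yaw(.5)); r.servo_line(KC,rotation=yaw(.5),vel=120); r.pause(.1)
gripper_to(50,30)
for a in (.4,.3,.25,.2,.17,.145): turn(a)
w=[]
for _ in range(10): r.pause(.02); w.append(r.observe()['wrist_torque'][2])
print('tz',np.mean(w))
gripper_to(86); r.servo_line([KC[0],KC[1],240],vel=200)
r.goto([533.5,176.6,220],yaw(np.radians(2.05))); r.pause(.2); check(11)
E
```

```text
t49.03 a0.400 real0.402 tz-0.202 F[-2.6 -1.3  4.2] p[537.2  18.5 134. ] g59.6
t49.38 a0.300 real0.303 tz-0.139 F[-4.  -1.5  5.5] p[537.2  18.5 134.1] g59.7
t49.73 a0.250 real0.253 tz-0.102 F[-3.5 -1.8  5.6] p[537.2  18.5 134. ] g59.6
t50.08 a0.200 real0.203 tz-0.103 F[-3.9 -1.4  5.5] p[537.2  18.5 134.1] g59.2
t50.43 a0.170 real0.173 tz-0.076 F[-3.3 -1.1  4.6] p[537.2  18.5 134.1] g59.2
t50.78 a0.145 real0.148 tz0.071 F[-3.7 -0.7  6. ] p[537.2  18.5 134. ] g59.6
tz 0.050181719310360695
cup (array([533.78704834, 175.86289978]), np.int32(1046), np.float64(70.38367403158026))
post (array([513.15203857, 204.73158264]), np.int32(178), np.float64(62.41904501112363)) 35.48527128507516
post (array([552.10418701, 205.72686768]), np.int32(176), np.float64(62.34318373918583)) 35.03389997685984
jaw front 136.40673020167264 pad back 140.4379708026859 gap 4.031240601013252 t 53.3333
```

The cup is symmetric within 0.5 mm, but the pad gap is now 4.0 mm, which is 4.2 mm of compression or about 17 N. That is too tight, and the torque rise agrees. About 19 s remain, enough for one correction, so I'll back the ring off about 0.115 rad (1.7 mm).

```bash
python3 - <<'E'
from h import *
gripper_to(86); r.goto([KC[0],KC[1],200],yaw(.15)); r.servo_line(KC,rotation=yaw(.15),vel=150); r.pause(.1)
gripper_to(50,30); turn(.207); turn(.265)
gripper_to(86); r.servo_line([KC[0],KC[1],220],vel=200)
r.goto([533.5,176.6,220],yaw(np.radians(2.05))); r.pause(.2); check(12)
E
```

```text
t55.86 a0.207 real0.206 tz0.431 F[-3.3 -1.5  4.8] p[537.2  18.5 134.1] g59.4
t56.21 a0.265 real0.264 tz0.401 F[-3.7 -1.5  5. ] p[537.2  18.5 134.1] g59.3
cup (array([533.84210205, 175.6937561 ]), np.int32(1070), np.float64(70.41241528892664))
post (array([513.26593018, 204.63230896]), np.int32(173), np.float64(62.33640739686191)) 35.50800882131833
post (array([552.30200195, 205.66737366]), np.int32(180), np.float64(62.441573128522904)) 35.20206888324434
jaw front 134.46551845799257 pad back 140.50713451722095 gap 6.0416160592283745 t 58.4833
```

The gap is now 6.04 mm, so 2.2 mm compressed, or about 9 N. The back-off torque suggests 10.6 N, which agrees. The cup is upright and centred, and the gripper is clear. Handing in.

```bash
python3 - <<'E'
from h import *
ticket.finish_job(); print(r.observe()['time'])
E
```

```text
the job is handed in; nothing more can be done
the job is handed in; nothing more can be done
```

I stood the cup on the clamp bed, released it and clamped it with the outer ring only. I handed in at about 58.5 s of the 72 s. My last checks put it inside every numeric limit I measured, but I could not confirm it touches both posts.

**First tightening:** about 1.43 rad clockwise. The jaw had moved 21 mm, and the pad was about 2.5 mm into its spring (about 10 N). The cup had caught on the left post, with about 1 mm of gap at the right. A sideways push of up to 21 N did not move it, so I backed the ring off, centred the cup and tightened again.

**Second tightening:** this overshot to about 4.2 mm (17–19 N, under the 22 N fail limit). I then turned the ring back 0.115 rad.

| Final check | Result |
|---|---|
| Pad compression | About 2.2 mm, or 9 N; the torque change suggests about 10.6 N (allowed 4–16 N) |
| Cup | Rim level, with its middle under 1 mm from the centre line I measured from the posts |
| Robot | Gripper open and clear |

**Open points**
- **Contact with both posts:** the last distances were 35.5 and 35.2 mm. They should be 34.0 mm if both touch, and my measurement error is about 1 mm. The cup takes the pad force at the posts, but one side may still have a gap of up to about 1 mm.
- **Inner knob:** the mark's direction was unchanged (75.6° before, 75.7° after) after the first tightening. I did not re-check it after the later turns, which used the same grip.
- **Bystanders:** I did not measure them at the end. No contact with them showed up.

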